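# Register a specimen carrier in the corner of a measuring stage

### The arm

A 6-joint arm with a two-finger parallel gripper is mounted at the origin on the work surface. World frame = base frame: x ahead of the robot, y to its left, z up, the work surface at z = 0. Lengths are in m, angles in rad, forces in N, time in s.
With the tool pointing down it reaches from about 0.35 to 0.975 m from the base axis. Payload 17.4 kg.
Tool frame: the origin (TCP) lies at the very end of the fingers, on their centre line; the grasp point (between the pads) lies 19 mm behind it; z points along the fingers, y is the line along which they close (so a half turn about z gives the same grasp; the last joint's range is limited). The gripper opens to 85 mm and grips with 20 to 120 N. Pads are 22 mm wide; open, the fingers measure 114 mm over their backs; the gripper's body (76 mm by 85 mm) begins 54 mm behind the grasp point. The pads swing forward as they close: fully open they stand 13 mm farther back than shut.
Start: joints at [-1.272, 0.116, 1.442, -0, 1.584, -0.038], TCP at [0.223, -0.637, 0.231] pointing down, gripper open.
Joint ranges: [-2.83, 2.83], [-0.83, 2.19], [0.07, 2.5], [-1.14, 4.28], [0.01, 3], [-2.97, 2.97]. Speed limits (rad/s): [1.89, 1.89, 2.22, 3.14, 3.14, 3.14].

### API

Orientations are given as [roll, pitch, yaw] about the fixed x, y, z axes, in that order (R = Rz(yaw) Ry(pitch) Rx(roll)).
In Python, from cell import arm gives the robot as it stands. The module is installed in compiled form; this text tells all that it offers.
- The arm moves only by the shell command python3 -m crank 'ROWS' [FORCE]. ROWS is JSON, a list of rows, each an object with "fingers": the closure, from 0 (fully open) to 1 (shut); "slide": the shift along the tool's x, y, z in cm, a list of three; "turn": the turn, a rotation vector about the tool's x, y, z in degrees, a list of three. In form: [{"fingers": fingers, "slide": [x, y, z], "turn": [rx, ry, rz]}, ...]. A call has 1 to 10 rows; each row is the pose to reach, as a shift and turn from the pose commanded when the call began, along the tool's axes at that moment; what a row does not reach only later rows make up. A row lasts 1/12 s, in which the tool goes at most 41.7 mm and 7.16 degrees, less where a joint would pass 70% of its speed; a pose out of reach is approached as far as the arm can. A call with a gripper value outside its range is refused whole. The fingers move at their own pace and stop on an object; FORCE is the grip in N (left out, the last holds). Time passes only in rows, so rows that repeat a pose let the fingers close. It gives the time, the measured TCP pose, the force, the opening and the grip force at its end, in the units of the state.
- arm.state(): the state, without advancing time (a new reading comes with each control period).
- arm.grab_frame(name): name is "scene" or "side" or "wrist"; returns a dict with "img" (480x640x3 uint8, blue, green, red), "fx", "fy", "cx", "cy" (pixels), "R" (3x3) and "t" (3): a world point X has camera coordinates R X + t. Camera axes: x right, y down, z forward; pixel columns grow to the right and rows downward; lengths in m; the calibration is good to about 2 mm. A picture is of the moment at which its call begins. There is no depth.
- arm.job_done(): hands the job in; it is judged then, once.
The state is a dict: "time_s": time; "joints": joint angles; "dq": joint speeds; "effort": joint torques, N m; "tcp_pos": TCP position; "tcp_rot": TCP orientation; "ft_force": force on the tool from outside, world axes, zero at the start; "ft_torque": the same for the moment, N m; "grip_width": opening from 0.0 (shut) to 1.0 (fully open); "finger_force": force on a finger pad.
Only numpy, scipy, OpenCV 4.12 (cv2) and the standard library are available. Lean on these libraries where they do the work, as an engineer would, in place of code of your own. Each camera call takes 0.05 s, during which the arm holds its last target. There are 200 camera calls.

### The job

Pick up the specimen carrier with the blue fin, set it flat on the black measuring stage with its long side along the blue fence, and push it gently into the corner so that it presses against both fences at once. Finish while still gripping it by the fin and holding it firmly against both fences, ready for the measurement; do not let go. Leave the yellow-finned carrier, the jar and the dish where they are.

Things in the scene. Friction and masses are not known exactly. Their poses are not given: they have to be found in the camera images.
- carrier_mid (a point): The carrier to use: aluminium base plate 90 (x) x 60 (y) x 25 (z) mm, on the middle of its top an upright blue plastic fin 40 mm long (x), 14 mm thick (y), 45 mm tall; 70 mm tall in all. The point is on its vertical axis, 35 mm above its underside; x along its long side and the fin, z up. It starts standing on the table.
- carrier: The same blue-finned carrier, origin at the centre of its underside, same axes. About 0.4 kg (varies by a fifth). Two green glass samples lie flush in the top of its base plate. It may go either way round: a half turn makes no difference.
- stage: Fixed measuring stage: dark polished plate 220 (x) x 180 (y) mm, its slippery flat top (friction about 0.2) 30 mm above the table; origin at the centre of its underside, z up. Two fences, 20 mm high and 15 mm thick, stand on it along the +x and +y edges, leaving its -x and -y sides open. A low knob sticks out 35 mm from each of those sides.
- end_fence: The fence along the +x edge of the stage, bare aluminium, 135 mm long along the stage's y. Its inner face is the plane x = +90 mm of the stage frame. Origin at the centre of its underside, 30 mm above the table; axes as the stage. Rigid.
- side_fence: The fence along the +y edge of the stage, painted blue, 170 mm long along the stage's x. Its inner face is the plane y = +70 mm of the stage frame. Origin at the centre of its underside, 30 mm above the table; axes as the stage. Rigid.
- corner (a point): The point on the stage's top where the two fences' inner faces meet: x = +90, y = +70, z = +30 mm in the stage frame; the carrier belongs on its -x, -y side, so the carrier's middle ends 45 mm (x) and 30 mm (y) from it. Axes as the stage.
- spare_mid (a point): Bystander: a carrier of the same shape with a yellow fin; point 35 mm above its underside.
- jar: Bystander: closed amber jar, 52 mm across, 75 mm tall; origin at the centre of its underside.
- dish: Bystander: round closed dish with a white cover, 84 mm across, 21 mm tall; origin at the centre of its underside.

How it is judged:
By the outcome, as a careful person would: the job done as asked, in the order asked, and still so for the second after the job is handed in, while the arm keeps its last pose, push and grip.
It also fails if it takes over 51 s, if anything falls off the work surface, if the arm or the gripper's body presses on something with over 40 N, if the wrist force passes 120 N, or if a joint passes its speed limit or range.

## Working session

There is one attempt and no reset: what is moved stays moved. The work goes in short steps, Python scripts to look and compute and a shell command to move; the robot and the scene stay as the last step left them, time stands still between calls to the robot, and variables do not carry over. Pictures are saved under pics/ and viewed, at most 10 in all, crops included, and the job is handed in when it is done.

```bash
mkdir -p pics
python3 - <<'E'
from cell import arm
import cv2,pickle,numpy as np
d={}
for n in("scene","side","wrist"):
    f=arm.grab_frame(n);d[n]=f;cv2.imwrite(f"pics/a_{n}.png",f["img"])
    print(n,f["fx"],f["cx"],(-np.array(f["R"]).T@f["t"]).round(3))
pickle.dump(d,open("a.pkl","wb"))
s=arm.state();print(s)
E
```

```text
scene 507.64368402634483 323.81993406701224 [1.322 0.211 0.862]
side 509.33525211721195 326.20953091616923 [0.271 0.779 0.764]
wrist 372.2383928827063 324.8618115010059 [ 0.3   -0.61   0.373]
{'time_s': 0.15, 'joints': array([-1.27178725e+00,  1.16394424e-01,  1.44211695e+00, -1.57523272e-05,
        1.58398472e+00, -3.77943354e-02]), 'dq': array([-0.00082004, -0.0013438 , -0.00269321,  0.00047054, -0.00207532,
       -0.00101597]), 'effort': array([ 1.65660142e-03, -7.32504630e+01, -6.32847190e+01, -5.52929862e-05,
        5.03446397e-03,  7.13987811e-05]), 'tcp_pos': array([ 0.22301777, -0.63694405,  0.23071601]), 'tcp_rot': array([-3.14068926e+00, -1.83970111e-05,  3.36803207e-01]), 'ft_force': array([ 0.45352717, -0.22040683, -0.06717608]), 'ft_torque': array([-0.02589663,  0.03731765, -0.0279179 ]), 'finger_force': 0.0, 'grip_width': 1.0028203238316786}
```

View pics/a_scene.png

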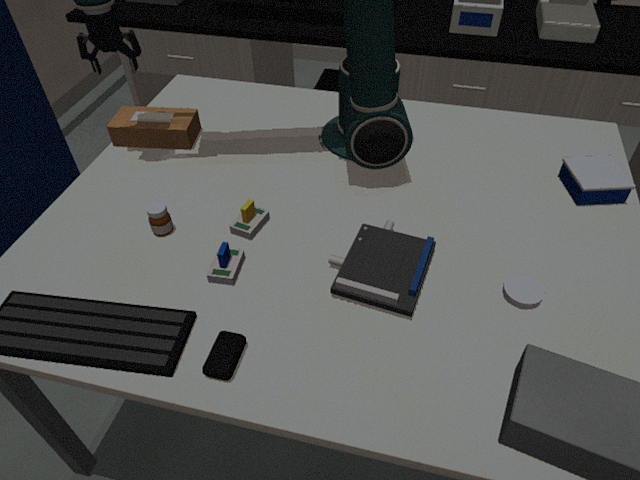

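View pics/a_side.png

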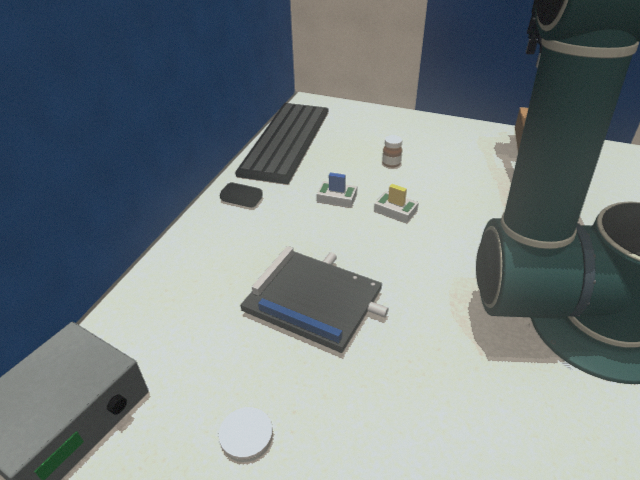

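Scene view: the blue-finned carrier is at (225,262), the yellow one at (250,217) and the jar at (160,220). The stage is around (385,268), with the blue fence on its right (422,265) and the end fence on its near side (365,290). The side view agrees, with the blue fin at (337,183) and the blue fence at (300,320).

```bash
cat > h.py <<'E'
import cv2,numpy as np
def plane(f,uv,z):
    R=np.array(f["R"]);t=np.array(f["t"]).ravel();c=-R.T@t
    uv=np.atleast_2d(uv).astype(float)
    d=np.c_[(uv[:,0]-f["cx"])/f["fx"],(uv[:,1]-f["cy"])/f["fy"],np.ones(len(uv))]@R
    return (c+d*((z-c[2])/d[:,2])[:,None])[:,:2]
def proj(f,X):
    x=np.atleast_2d(X)@np.array(f["R"]).T+np.array(f["t"]).ravel()
    return np.c_[f["fx"]*x[:,0]/x[:,2]+f["cx"],f["fy"]*x[:,1]/x[:,2]+f["cy"]]
def blobs(f,col,roi,amin=15):
    h=cv2.cvtColor(f["img"],cv2.COLOR_BGR2HSV)
    lo,hi={"blue":((100,120,50),(130,255,255)),"green":((40,60,30),(95,255,255)),"dark":((0,0,0),(179,255,75))}[col]
    m=cv2.inRange(h,lo,hi);k=np.zeros_like(m);x0,y0,x1,y1=roi;k[y0:y1,x0:x1]=m[y0:y1,x0:x1]
    n,l,s,c=cv2.connectedComponentsWithStats(k)
    return [(s[i],c[i],cv2.findContours((l==i).astype(np.uint8),0,2)[0][0][:,0]) for i in range(1,n) if s[i][4]>=amin]
E
python3 - <<'E'
from h import *
import pickle
d=pickle.load(open("a.pkl","rb"))
rois={"scene":[("green",(200,235,255,290),.025),("blue",(200,235,255,290),.07),("blue",(395,225,445,310),.05),("dark",(320,215,445,325),.03)],
"side":[("green",(310,165,362,212),.025),("blue",(310,165,362,212),.07),("blue",(250,295,350,345),.05),("dark",(230,240,395,360),.03)]}
for n in rois:
  f=d[n]
  for c,r,z in rois[n]:
    for s,cc,ct in blobs(f,c,r):
      ap=cv2.approxPolyDP(ct,3,True)[:,0] if c!="green" else cc[None]
      print(n,c,s,cc.round(1));print(np.c_[ap,plane(f,ap,z).round(4)].tolist())
E
python3 -c "
import cv2
a=cv2.imread('pics/a_scene.png')[210:325,320:450];b=cv2.imread('pics/a_side.png')[240:355,235:395]
c=cv2.imread('pics/a_scene.png')[230:290,195:255]
a=cv2.resize(a,None,fx=3,fy=3,interpolation=2);b=cv2.resize(b,None,fx=2.5,fy=2.5,interpolation=2)
import numpy as np
o=np.zeros((345+0,790,3),np.uint8);o[:345,:390]=a;o[:b.shape[0],390:790]=b;cv2.imwrite('pics/b.png',o)"
```

```text
scene green [230 250   8   5  35] [233.5 252.1]
[[233.45714285714286, 252.05714285714285, 0.5829, -0.2009]]
scene green [212 269  19   7  82] [220.9 272. ]
[[220.91463414634146, 272.0365853658537, 0.6476, -0.2054]]
scene blue [217 242  11  14  81] [222.3 248.7]
[[227.0, 243.0, 0.5995, -0.2031], [222.0, 243.0, 0.6021, -0.2139], [217.0, 254.0, 0.6365, -0.2115], [223.0, 254.0, 0.6335, -0.1988]]
scene blue [219 257   6   8  17] [221.8 260.9]
[[221.0, 257.0, 0.6429, -0.1996], [223.0, 260.0, 0.6503, -0.1919], [219.0, 261.0, 0.655, -0.1992], [224.0, 264.0, 0.6607, -0.1854]]
scene blue [409 237  25  55 402] [421.1 264. ]
[[430.0, 237.0, 0.4554, 0.233], [409.0, 289.0, 0.6211, 0.2063], [416.0, 289.0, 0.6177, 0.2203], [432.0, 243.0, 0.474, 0.2394]]
scene dark [ 329  224  107   94 5606] [383.4 268.6]
[[362.0, 224.0, 0.4265, 0.0699], [340.0, 265.0, 0.5701, 0.0481], [329.0, 261.0, 0.5639, 0.0214], [340.0, 266.0, 0.5731, 0.0488], [331.0, 292.0, 0.6505, 0.0468], [411.0, 317.0, 0.6764, 0.2195], [435.0, 242.0, 0.4482, 0.2465], [414.0, 291.0, 0.6069, 0.2171], [408.0, 288.0, 0.6016, 0.2037], [426.0, 239.0, 0.443, 0.2252]]
side green [320 184   9   8  39] [324.1 187.7]
[[324.1025641025641, 187.66666666666666, 0.6454, -0.2017]]
side green [345 188   8   8  38] [348.5 191.8]
[[348.5, 191.78947368421052, 0.5822, -0.2055]]
side blue [330 174  15   3  30] [336.8 175. ]
[[330.0, 174.0, 0.6292, -0.2007], [344.0, 176.0, 0.5942, -0.204]]
side blue [266 301  75  35 390] [304.8 318.9]
[[266.0, 301.0, 0.6066, 0.2134], [267.0, 306.0, 0.5994, 0.224], [337.0, 335.0, 0.4545, 0.2434], [340.0, 331.0, 0.4524, 0.2332], [283.0, 307.0, 0.5704, 0.2161], [270.0, 306.0, 0.5942, 0.2221]]
side dark [241 306 126  46 589] [301.  329.2]
[[241.0, 306.0, 0.6555, 0.2255], [242.0, 310.0, 0.649, 0.2339], [339.0, 351.0, 0.4446, 0.2605], [366.0, 311.0, 0.427, 0.1559], [339.0, 347.0, 0.4475, 0.2523]]
```

View pics/b.png

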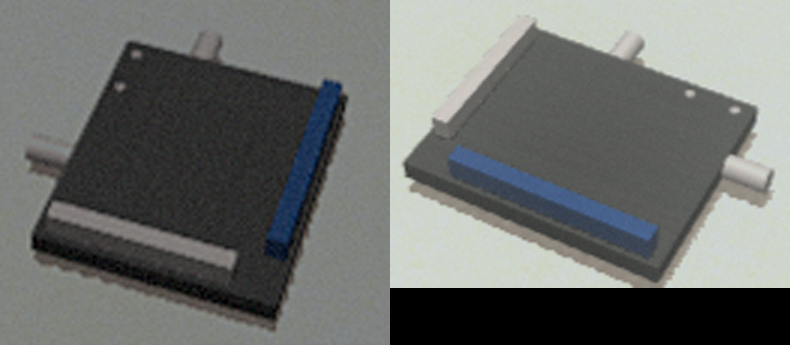

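View pics/a_wrist.png

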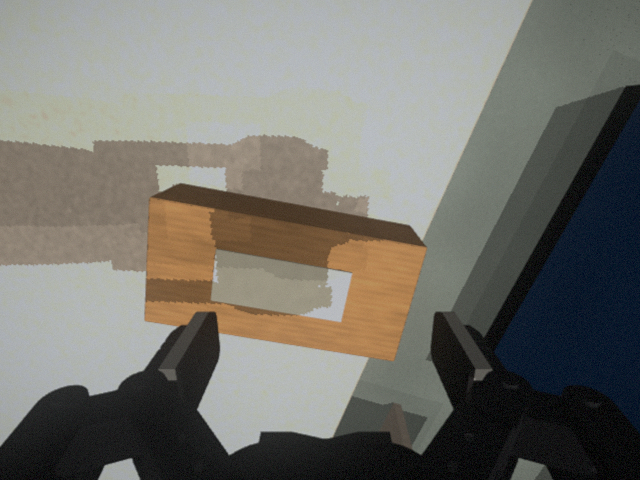

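The crop shows the fences: the end fence is on the world +x side and the blue fence on +y, with the stage yaw about -8°. The wrist image points along tool +x, so I'll use it for closer views, starting above the carrier.

```bash
cat > go.py <<'E'
import sys,numpy as np
from cell import arm
from scipy.spatial.transform import Rotation as Ro
def go(x,y,z,yaw):
    s=arm.state();R=Ro.from_euler("xyz",s["tcp_rot"]);T=Ro.from_euler("xyz",[np.pi,0,np.radians(yaw)])
    print("t",s["time_s"],"tcp",s["tcp_pos"].round(4),np.degrees(s["tcp_rot"]).round(2),"F",s["ft_force"].round(1),"w",round(float(s["grip_width"]),3),"ff",round(float(s["finger_force"]),1))
    print("slide cm",(R.inv().apply(np.array([x,y,z])-s["tcp_pos"])*100).round(2),"turn",np.degrees((R.inv()*T).as_rotvec()).round(2))
if __name__=="__main__": go(*map(float,sys.argv[1:5]))
E
python3 -m crank '[{"fingers":0,"slide":[43.4,-31.1,0],"turn":[0,0,19.3]},{"fingers":0,"slide":[43.4,-31.1,0],"turn":[0,0,19.3]},{"fingers":0,"slide":[43.4,-31.1,0],"turn":[0,0,19.3]},{"fingers":0,"slide":[43.4,-31.1,0],"turn":[0,0,19.3]},{"fingers":0,"slide":[43.4,-31.1,0],"turn":[0,0,19.3]},{"fingers":0,"slide":[43.4,-31.1,0],"turn":[0,0,19.3]},{"fingers":0,"slide":[43.4,-31.1,0],"turn":[0,0,19.3]},{"fingers":0,"slide":[43.4,-31.1,0],"turn":[0,0,19.3]},{"fingers":0,"slide":[43.4,-31.1,0],"turn":[0,0,19.3]},{"fingers":0,"slide":[43.4,-31.1,0],"turn":[0,0,19.3]}]'
python3 go.py 0.53 -0.20 0.23 0
```

```text
time_s: 0.98
tcp_pos: [0.4632, -0.2942, 0.2313]
tcp_rot: [3.141, -0.0, -0.0]
ft_force: [1.0, -1.0, 0.3]
grip_width: 0.997
finger_force: 0.0
t 0.9833 tcp [ 0.4632 -0.2942  0.2313] [ 1.7999e+02 -1.0000e-02 -1.0000e-02] F [ 1.  -1.   0.3] w 0.997 ff 0.0
slide cm [ 6.68 -9.42  0.13] turn [ 0.01 -0.01 -0.01]
```

```bash
python3 -m crank '[{"fingers":0,"slide":[6.6,-9.4,0],"turn":[0,0,0]},{"fingers":0,"slide":[6.6,-9.4,0],"turn":[0,0,0]},{"fingers":0,"slide":[6.6,-9.4,0],"turn":[0,0,0]},{"fingers":0,"slide":[6.6,-9.4,0],"turn":[0,0,0]},{"fingers":0,"slide":[6.6,-9.4,0],"turn":[0,0,0]},{"fingers":0,"slide":[6.6,-9.4,0],"turn":[0,0,0]}]'
python3 - <<'E'
from cell import arm
import cv2,pickle
f=arm.grab_frame("wrist");pickle.dump(f,open("w1.pkl","wb"));cv2.imwrite("pics/w1.png",f["img"]);print(arm.state()["tcp_pos"])
E
python3 -m crank '[{"fingers":0,"slide":[-9,-35,0],"turn":[0,0,8]},{"fingers":0,"slide":[-9,-35,0],"turn":[0,0,8]},{"fingers":0,"slide":[-9,-35,0],"turn":[0,0,8]},{"fingers":0,"slide":[-9,-35,0],"turn":[0,0,8]},{"fingers":0,"slide":[-9,-35,0],"turn":[0,0,8]},{"fingers":0,"slide":[-9,-35,0],"turn":[0,0,8]},{"fingers":0,"slide":[-9,-35,0],"turn":[0,0,8]},{"fingers":0,"slide":[-9,-35,0],"turn":[0,0,8]},{"fingers":0,"slide":[-9,-35,0],"turn":[0,0,8]},{"fingers":0,"slide":[-9,-35,0],"turn":[0,0,8]}]'
python3 -m crank '[{"fingers":0,"slide":[0,0,0],"turn":[0,0,0]},{"fingers":0,"slide":[0,0,0],"turn":[0,0,0]}]'
python3 - <<'E'
from cell import arm
import cv2,pickle
f=arm.grab_frame("wrist");pickle.dump(f,open("w2.pkl","wb"));cv2.imwrite("pics/w2.png",f["img"]);print(arm.state()["tcp_pos"],arm.state()["tcp_rot"])
E
```

```text
time_s: 1.48
tcp_pos: [0.5284, -0.2022, 0.2311]
tcp_rot: [3.142, 0.0, 0.0]
ft_force: [-1.0, -0.7, -0.2]
grip_width: 0.995
finger_force: 0.0
[ 0.52810915 -0.20268385  0.23117149]
time_s: 2.37
tcp_pos: [0.4374, 0.1507, 0.2315]
tcp_rot: [-3.14, -0.0, -0.138]
ft_force: [-0.5, 0.3, 0.3]
grip_width: 0.998
finger_force: 0.0
time_s: 2.53
tcp_pos: [0.4388, 0.1469, 0.2313]
tcp_rot: [3.141, -0.0, -0.141]
ft_force: [1.2, 1.1, -0.9]
grip_width: 0.999
finger_force: 0.0
[0.43887989 0.14665766 0.23132046] [ 3.14137684e+00 -1.65104744e-04 -1.41299526e-01]
```

View pics/w1.png

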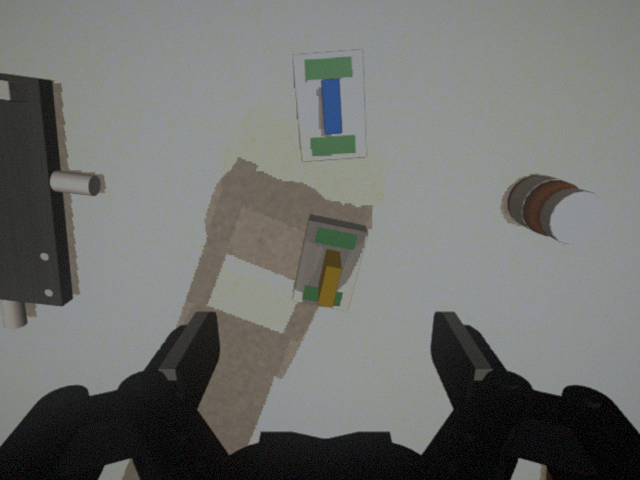

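View pics/w2.png

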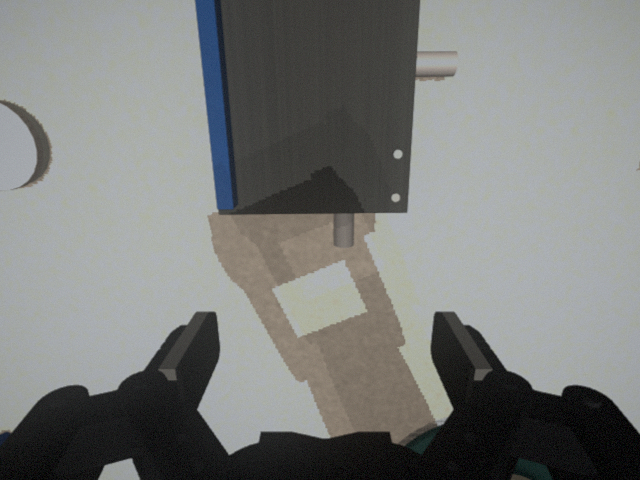

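w1: the blue carrier spans about (293–367, 50–160), with the yellow carrier below it at (330,260) and the jar at (555,210). w2: only the near end of the stage is visible, with the blue fence at column ~215, so I'll go 12 cm further out to see the corner.

```bash
python3 -m crank '[{"fingers":0,"slide":[12,0,0],"turn":[0,0,-1]},{"fingers":0,"slide":[12,0,0],"turn":[0,0,-1]},{"fingers":0,"slide":[12,0,0],"turn":[0,0,-1]},{"fingers":0,"slide":[12,0,0],"turn":[0,0,-1]},{"fingers":0,"slide":[12,0,0],"turn":[0,0,-1]},{"fingers":0,"slide":[12,0,0],"turn":[0,0,-1]},{"fingers":0,"slide":[12,0,0],"turn":[0,0,-1]}]'
python3 - <<'E'
from cell import arm
import cv2,pickle
from h import *
f=arm.grab_frame("wrist");pickle.dump(f,open("w3.pkl","wb"));cv2.imwrite("pics/w3.png",f["img"])
g=pickle.load(open("w1.pkl","rb"))
for s,c,ct in blobs(g,"green",(285,40,375,168)): 
    r=cv2.minAreaRect(ct);print("green",r[0],plane(g,r[0],.025).round(4))
for s,c,ct in blobs(g,"blue",(285,40,375,168)):
    b=cv2.boxPoints(cv2.minAreaRect(ct));print("fin",b.round(1).tolist(),plane(g,b,.07).round(4).tolist())
E
```

```text
time_s: 3.17
tcp_pos: [0.5568, 0.1305, 0.2317]
tcp_rot: [-3.141, -0.0, -0.123]
ft_force: [-0.3, -0.4, 0.6]
grip_width: 1.005
finger_force: 0.0
green (328.1056213378906, 68.00482177734375) [[ 0.6473 -0.2046]]
green (333.0130310058594, 144.9249725341797) [[ 0.5834 -0.2092]]
fin [[321.20001220703125, 79.4000015258789], [338.3999938964844, 78.5], [341.3999938964844, 132.5], [324.20001220703125, 133.39999389648438]] [[0.6346, -0.1991], [0.6352, -0.2119], [0.5963, -0.2147], [0.5955, -0.2013]]
```

View pics/w3.png

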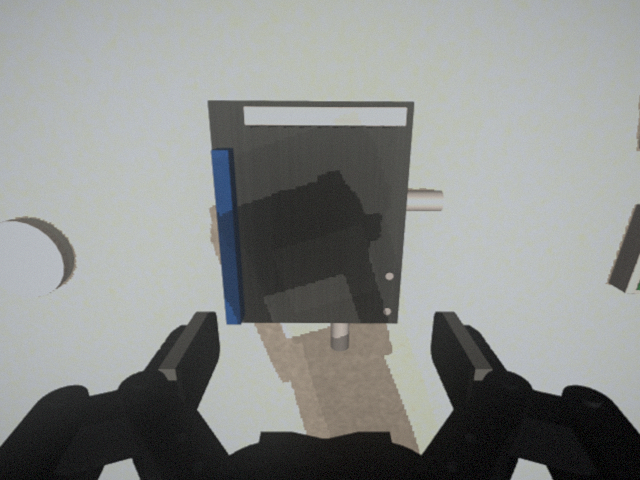

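w3: the whole stage is in view. Its far corners are (209,101) and (413,102) and the near edge is at row 323. The white end fence is at (244–407, 107–126) and the blue fence at (213–240, 149–324).

```bash
python3 - <<'E'
from h import *
import pickle
f=pickle.load(open("w3.pkl","rb"))
g=cv2.GaussianBlur(f["img"],(3,3),0).astype(float).sum(2)
def edge(pts,ax):  # strongest gradient within +-7 px of guess along axis ax, subpixel
    o=[]
    for u,v in pts:
        u,v=int(round(u)),int(round(v))
        p=g[v,u-7:u+8] if ax==0 else g[v-7:v+8,u]
        d=np.abs(np.gradient(p));k=int(d.argmax());k=min(max(k,1),13);w=d[k-1:k+2];s=(w*[-1,0,1]).sum()/w.sum()
        o.append((u-7+k+s,v) if ax==0 else (u,v-7+k+s))
    return np.array(o)
def line(n,p,z):
    P=plane(f,p,z);vx,vy,x0,y0=cv2.fitLine(P.astype(np.float32),cv2.DIST_HUBER,0,.001,.001).ravel()
    if abs(vx)>abs(vy): a=np.degrees(np.arctan(vy/vx))
    else: a=np.degrees(np.arctan(-vx/vy))
    print(n,"angle",a.round(2),"pt",x0.round(4),y0.round(4));return np.array([x0,y0]),a
R=line("right y=-90",edge([(413-(v-102)*15/221,v) for v in list(range(115,185,5))+list(range(220,310,5))],0),.03)
F=line("far x=110",edge([(u,101) for u in range(218,405,6)],1),.03)
N=line("near x=-110",edge([(u,323) for u in list(range(250,322,6))+list(range(355,392,6))],1),.03)
E1=line("endtop outer x=105",edge([(u,107) for u in range(252,402,6)],1),.05)
E2=line("end bottom inner x=90",edge([(u,126) for u in range(252,402,6)],1),.03)
h=cv2.cvtColor(f["img"],cv2.COLOR_BGR2HSV);m=cv2.inRange(h,(100,120,40),(130,255,255))
L=[];I=[]
for v in range(156,318,4):
    c=np.flatnonzero(m[v,195:260])+195;L.append((c[0]-.5,v));I.append((c[-1]+.5,v))
B=line("blue outer top y=85",L,.05); C=line("blue inner bottom y=70",I,.03)
print("end fence inner right end / colours",[proj(f,[*E2[0],.03]).round(1)])
a=np.radians(-6.0)
for a in np.radians([np.mean([R[1],F[1],N[1],E2[1]])]):
    ex=np.array([np.cos(a),np.sin(a)]);ey=np.array([-np.sin(a),np.cos(a)])
    print("yaw",np.degrees(a))
    print("x corner-line est(90):",[(n,round(float(q[0]@ex)+o,4)) for n,q,o in(("far",F,-.02),("near",N,.2),("e1",E1,-.015),("e2",E2,0))])
    print("y est(70):",[(n,round(float(q[0]@ey)+o,4)) for n,q,o in(("R",R,.16),("B",B,-.015),("C",C,0))])
    for X,Y in[(np.mean([F[0]@ex-.02,N[0]@ex+.2,E2[0]@ex]),np.mean([R[0]@ey+.16,B[0]@ey-.015,C[0]@ey]))]:
        print("corner",X*ex+Y*ey,"goal carrier",(X-.045)*ex+(Y-.03)*ey,"ex",ex,"ey",ey)
E
python3 go.py 0.6154 -0.2069 0.13 4
```

```text
right y=-90 angle -7.45 pt 0.5629 0.0528
far x=110 angle -9.09 pt 0.6507 0.1519
near x=-110 angle -7.5 pt 0.433 0.159
endtop outer x=105 angle -7.19 pt 0.6494 0.129
end bottom inner x=90 angle -7.26 pt 0.6286 0.1196
blue outer top y=85 angle -7.31 pt 0.5358 0.231
blue inner bottom y=70 angle -7.68 pt 0.5355 0.2228
end fence inner right end / colours [array([[327.6, 125. ]])]
yaw -7.8244557
x corner-line est(90): [('far', 0.604), ('near', 0.6073), ('e1', 0.6108), ('e2', 0.6065)]
y est(70): [('R', 0.2889), ('B', 0.2867), ('C', 0.2937)]
corner [0.6397293  0.20459238] goal carrier [0.5910641  0.18099788] ex [ 0.9906898  -0.13613845] ey [0.13613845 0.9906898 ]
t 3.2167 tcp [0.5567 0.1308 0.2319] [-1.7998e+02 -5.0000e-02 -7.0300e+00] F [-0.2  0.1 -0.2] w 1.0 ff 0.0
slide cm [ 9.94 32.8  10.19] turn [-1.000e-02 -5.000e-02 -1.103e+01]
```

```bash
python3 -m crank '[{"fingers":0,"slide":[9.9,32.8,10],"turn":[0,0,-11]},{"fingers":0,"slide":[9.9,32.8,10],"turn":[0,0,-11]},{"fingers":0,"slide":[9.9,32.8,10],"turn":[0,0,-11]},{"fingers":0,"slide":[9.9,32.8,10],"turn":[0,0,-11]},{"fingers":0,"slide":[9.9,32.8,10],"turn":[0,0,-11]},{"fingers":0,"slide":[9.9,32.8,10],"turn":[0,0,-11]},{"fingers":0,"slide":[9.9,32.8,10],"turn":[0,0,-11]},{"fingers":0,"slide":[9.9,32.8,10],"turn":[0,0,-11]},{"fingers":0,"slide":[9.9,32.8,10],"turn":[0,0,-11]},{"fingers":0,"slide":[9.9,32.8,10],"turn":[0,0,-11]}]'
python3 -m crank '[{"fingers":0,"slide":[0,0,0],"turn":[0,0,0]},{"fingers":0,"slide":[0,0,0],"turn":[0,0,0]},{"fingers":0,"slide":[0,0,0],"turn":[0,0,0]}]'
python3 go.py 0.6154 -0.2069 0.036 4
python3 - <<'E'
from cell import arm
from h import *
g=arm.grab_frame("wrist");cv2.imwrite("pics/w4.png",g["img"])
for c,z in(("green",.025),("blue",.07)):
  for s,cc,ct in blobs(g,c,(200,200,440,479),60):
    r=cv2.minAreaRect(ct);b=cv2.boxPoints(r);print(c,np.round(r[0],1),plane(g,r[0],z).round(4),plane(g,b,z).round(3).tolist())
E
```

```text
time_s: 4.05
tcp_pos: [0.6147, -0.2102, 0.1299]
tcp_rot: [3.141, 0.001, 0.067]
ft_force: [0.8, 0.0, -0.6]
grip_width: 0.996
finger_force: 0.0
time_s: 4.3
tcp_pos: [0.6157, -0.2053, 0.1323]
tcp_rot: [3.141, -0.001, 0.071]
ft_force: [1.3, 0.1, 0.8]
grip_width: 1.002
finger_force: 0.0
t 4.3 tcp [ 0.6157 -0.2053  0.1323] [ 1.7998e+02 -7.0000e-02  4.0600e+00] F [1.3 0.1 0.8] w 1.002 ff 0.0
slide cm [-0.05  0.15  9.63] turn [ 0.02 -0.07  0.06]
green [327.5 201.5] [[ 0.6408 -0.2049]] [[0.64, -0.185], [0.643, -0.224], [0.641, -0.224], [0.638, -0.186]]
green [308.  278.5] [[ 0.5824 -0.1948]] [[0.59, -0.189], [0.59, -0.2], [0.575, -0.201], [0.574, -0.189]]
green [346.5 278.5] [[ 0.5844 -0.223 ]] [[0.591, -0.217], [0.592, -0.228], [0.577, -0.229], [0.576, -0.218]]
green [323.1 379.8] [[ 0.4938 -0.212 ]] [[0.49, -0.191], [0.506, -0.194], [0.497, -0.233], [0.481, -0.231]]
blue [328. 258.] [[ 0.617  -0.2066]] [[0.636, -0.199], [0.636, -0.212], [0.597, -0.215], [0.596, -0.201]]
```

```bash
python3 -m crank '[{"fingers":0,"slide":[0,0.15,4],"turn":[0,0,0]},{"fingers":0,"slide":[0,0.15,7],"turn":[0,0,0]},{"fingers":0,"slide":[0,0.15,9],"turn":[0,0,0]},{"fingers":0,"slide":[0,0.15,9.6],"turn":[0,0,0]},{"fingers":0,"slide":[0,0.15,9.6],"turn":[0,0,0]},{"fingers":0,"slide":[0,0.15,9.6],"turn":[0,0,0]},{"fingers":0.6,"slide":[0,0.15,9.6],"turn":[0,0,0]},{"fingers":1,"slide":[0,0.15,9.6],"turn":[0,0,0]},{"fingers":1,"slide":[0,0.15,9.6],"turn":[0,0,0]},{"fingers":1,"slide":[0,0.15,9.6],"turn":[0,0,0]}]' 70
python3 -m crank '[{"fingers":1,"slide":[0,0,0],"turn":[0,0,0]},{"fingers":1,"slide":[0,0,0],"turn":[0,0,0]},{"fingers":1,"slide":[0,0,0],"turn":[0,0,0]},{"fingers":1,"slide":[0,0,0],"turn":[0,0,0]},{"fingers":1,"slide":[0,0,0],"turn":[0,0,0]},{"fingers":1,"slide":[0,0,0],"turn":[0,0,0]}]'
python3 go.py 0.616 -0.2067 0.036 4
```

```text
time_s: 5.18
tcp_pos: [0.6161, -0.208, 0.0362]
tcp_rot: [3.141, -0.001, 0.07]
ft_force: [-0.6, 0.5, 0.2]
grip_width: 0.45
finger_force: 0.0
time_s: 5.68
tcp_pos: [0.6158, -0.2079, 0.0355]
tcp_rot: [3.142, -0.0, 0.07]
ft_force: [-1.1, 1.2, 3.7]
grip_width: 0.158
finger_force: 70.3
t 5.6833 tcp [ 0.6158 -0.2079  0.0355] [ 1.8e+02 -1.0e-02  4.0e+00] F [-1.1  1.2  3.7] w 0.158 ff 70.3
slide cm [ 0.03 -0.12 -0.05] turn [ 0.   -0.01 -0.  ]
```

```bash
python3 -m crank '[{"fingers":1,"slide":[0,0,-1],"turn":[0,0,0]},{"fingers":1,"slide":[0,0,-3],"turn":[0,0,0]},{"fingers":1,"slide":[0,0,-6],"turn":[0,0,0]},{"fingers":1,"slide":[0,0,-9],"turn":[0,0,0]},{"fingers":1,"slide":[0,0,-11],"turn":[0,0,0]},{"fingers":1,"slide":[0,0,-11],"turn":[0,0,0]},{"fingers":1,"slide":[0,0,-11],"turn":[0,0,0]},{"fingers":1,"slide":[0,0,-11],"turn":[0,0,0]}]'
python3 go.py 0.5777 0.170 0.146 -7.4
```

```text
time_s: 6.35
tcp_pos: [0.6151, -0.2078, 0.1437]
tcp_rot: [-3.141, 0.002, 0.07]
ft_force: [-0.2, 0.2, -4.3]
grip_width: 0.155
finger_force: 69.5
t 6.35 tcp [ 0.6151 -0.2078  0.1437] [-1.7996e+02  1.0000e-01  3.9900e+00] F [-0.2  0.2 -4.3] w 0.155 ff 69.5
slide cm [ -1.1  -37.95  -0.2 ] turn [-0.03  0.11 11.39]
```

```bash
python3 -m crank '[{"fingers":1,"slide":[0,-2,0],"turn":[0,0,1]},{"fingers":1,"slide":[-0.2,-6,0],"turn":[0,0,2]},{"fingers":1,"slide":[-0.4,-10,0],"turn":[0,0,4]},{"fingers":1,"slide":[-0.6,-14,0],"turn":[0,0,5]},{"fingers":1,"slide":[-0.7,-18,0],"turn":[0,0,6]},{"fingers":1,"slide":[-0.8,-22,0],"turn":[0,0,7]},{"fingers":1,"slide":[-0.9,-26,0],"turn":[0,0,8]},{"fingers":1,"slide":[-1,-30,0],"turn":[0,0,9]},{"fingers":1,"slide":[-1.1,-34,0],"turn":[0,0,10]},{"fingers":1,"slide":[-1.1,-36.5,0],"turn":[0,0,11]}]'
python3 -m crank '[{"fingers":1,"slide":[0,-1,0],"turn":[0,0,0.4]},{"fingers":1,"slide":[0,-1.4,0],"turn":[0,0,0.4]},{"fingers":1,"slide":[0,-1.4,0],"turn":[0,0,0.4]},{"fingers":1,"slide":[0,-1.4,0],"turn":[0,0,0.4]},{"fingers":1,"slide":[0,-1.4,0],"turn":[0,0,0.4]}]'
python3 go.py 0.5777 0.170 0.08 -7.4
python3 - <<'E'
from cell import arm
import cv2,numpy as np,pickle
fs=[arm.grab_frame(n) for n in("wrist","scene","side")];pickle.dump(fs,open("c.pkl","wb"))
w=fs[0]["img"][100:460,180:460];s=cv2.resize(fs[1]["img"][150:330,310:450],None,fx=2,fy=2);d=cv2.resize(fs[2]["img"][190:370,230:400],None,fx=2,fy=2)[:360,:]
o=np.hstack([w,s[:360],d[:,:240]]);cv2.imwrite("pics/c.png",o);print(o.shape)
E
```

```text
time_s: 7.18
tcp_pos: [0.5777, 0.1585, 0.1432]
tcp_rot: [3.141, 0.003, -0.122]
ft_force: [0.6, -1.0, -3.3]
grip_width: 0.155
finger_force: 69.5
time_s: 7.6
tcp_pos: [0.5811, 0.168, 0.1448]
tcp_rot: [3.141, 0.001, -0.13]
ft_force: [-0.0, -0.4, -4.1]
grip_width: 0.153
finger_force: 69.5
t 7.6 tcp [0.5811 0.168  0.1448] [ 1.7997e+02  3.0000e-02 -7.4600e+00] F [-0.  -0.4 -4.1] w 0.153 ff 69.5
slide cm [-0.36 -0.15  6.48] turn [ 0.03  0.03 -0.06]
(360, 800, 3)
```

View pics/c.png

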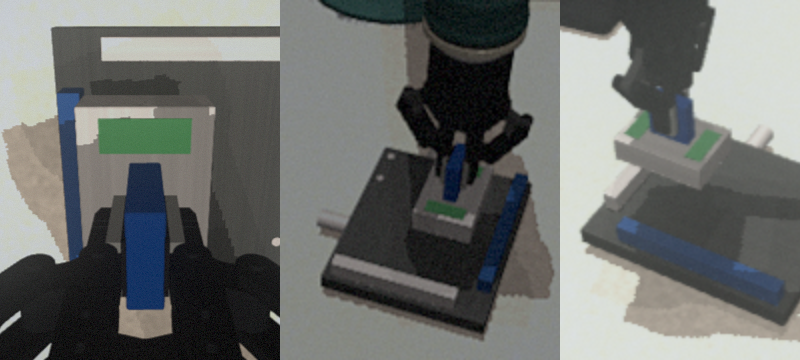

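The carrier is held level and aligned, over the stage and clear of both fences. I'll lower it now.

```bash
python3 -m crank '[{"fingers":1,"slide":[-0.4,-0.1,1.5],"turn":[0,0,0]},{"fingers":1,"slide":[-0.4,-0.1,4],"turn":[0,0,0]},{"fingers":1,"slide":[-0.4,-0.1,6],"turn":[0,0,0]},{"fingers":1,"slide":[-0.4,-0.1,7],"turn":[0,0,0]},{"fingers":1,"slide":[-0.4,-0.1,7.3],"turn":[0,0,0]},{"fingers":1,"slide":[-0.4,-0.1,7.5],"turn":[0,0,0]},{"fingers":1,"slide":[-0.4,-0.1,7.5],"turn":[0,0,0]},{"fingers":1,"slide":[-0.4,-0.1,7.5],"turn":[0,0,0]}]'
python3 -m crank '[{"fingers":1,"slide":[0,0,0.1],"turn":[0,0,0]},{"fingers":1,"slide":[0,0,0.2],"turn":[0,0,0]},{"fingers":1,"slide":[0,0,0.2],"turn":[0,0,0]},{"fingers":1,"slide":[0,0,0.2],"turn":[0,0,0]}]'
python3 go.py 0.5777 0.170 0.0655 -7.4
```

```text
time_s: 8.42
tcp_pos: [0.5777, 0.1709, 0.0714]
tcp_rot: [-3.141, -0.001, -0.129]
ft_force: [0.0, -1.2, -2.6]
grip_width: 0.156
finger_force: 69.4
time_s: 8.75
tcp_pos: [0.5773, 0.1709, 0.0685]
tcp_rot: [-3.141, -0.0, -0.129]
ft_force: [-0.0, -0.1, -3.3]
grip_width: 0.149
finger_force: 69.4
t 8.75 tcp [0.5773 0.1709 0.0685] [-1.7999e+02 -1.0000e-02 -7.4000e+00] F [-0.  -0.1 -3.3] w 0.149 ff 69.4
slide cm [0.06 0.08 0.3 ] turn [-0.01 -0.01 -0.  ]
```

```bash
for k in 1; do python3 -m crank '[{"fingers":1,"slide":[0,0,0.1],"turn":[0,0,0]},{"fingers":1,"slide":[0,0,0.2],"turn":[0,0,0]},{"fingers":1,"slide":[0,0,0.2],"turn":[0,0,0]},{"fingers":1,"slide":[0,0,0.2],"turn":[0,0,0]}]'
python3 -m crank '[{"fingers":1,"slide":[0,0,0.05],"turn":[0,0,0]},{"fingers":1,"slide":[0,0,0.05],"turn":[0,0,0]},{"fingers":1,"slide":[0,0,0.05],"turn":[0,0,0]}]';done
```

```text
time_s: 9.08
tcp_pos: [0.5771, 0.1708, 0.0662]
tcp_rot: [3.142, 0.0, -0.129]
ft_force: [-0.4, 0.5, -3.3]
grip_width: 0.153
finger_force: 69.4
time_s: 9.33
tcp_pos: [0.5772, 0.1708, 0.0658]
tcp_rot: [-3.142, 0.0, -0.129]
ft_force: [-0.1, -1.0, -3.6]
grip_width: 0.152
finger_force: 69.4
```

```bash
python3 -m crank '[{"fingers":1,"slide":[0,0,0.05],"turn":[0,0,0]},{"fingers":1,"slide":[0,0,0.05],"turn":[0,0,0]},{"fingers":1,"slide":[0,0,0.05],"turn":[0,0,0]}]'
python3 -m crank '[{"fingers":1,"slide":[0,0,0.05],"turn":[0,0,0]},{"fingers":1,"slide":[0,0,0.05],"turn":[0,0,0]},{"fingers":1,"slide":[0,0,0.05],"turn":[0,0,0]}]'
```

```text
time_s: 9.58
tcp_pos: [0.5773, 0.1709, 0.0655]
tcp_rot: [-3.141, -0.0, -0.129]
ft_force: [0.3, 0.5, 0.2]
grip_width: 0.154
finger_force: 69.7
time_s: 9.83
tcp_pos: [0.5774, 0.171, 0.0655]
tcp_rot: [-3.141, -0.001, -0.129]
ft_force: [-2.9, 1.6, 5.6]
grip_width: 0.152
finger_force: 70.6
```

The carrier is seated, with light down-force. Now I'll slide it toward the blue fence (tool -y).

```bash
python3 -m crank '[{"fingers":1,"slide":[0,-0.2,0],"turn":[0,0,0]},{"fingers":1,"slide":[0,-0.4,0],"turn":[0,0,0]},{"fingers":1,"slide":[0,-0.6,0],"turn":[0,0,0]},{"fingers":1,"slide":[0,-0.6,0],"turn":[0,0,0]},{"fingers":1,"slide":[0,-0.6,0],"turn":[0,0,0]}]'
for k in 1 2; do :; done
python3 -m crank '[{"fingers":1,"slide":[0,-0.1,0],"turn":[0,0,0]},{"fingers":1,"slide":[0,-0.2,0],"turn":[0,0,0]},{"fingers":1,"slide":[0,-0.2,0],"turn":[0,0,0]},{"fingers":1,"slide":[0,-0.2,0],"turn":[0,0,0]}]'
python3 -m crank '[{"fingers":1,"slide":[0,-0.1,0],"turn":[0,0,0]},{"fingers":1,"slide":[0,-0.1,0],"turn":[0,0,0]},{"fingers":1,"slide":[0,-0.1,0],"turn":[0,0,0]}]'
```

```text
time_s: 10.25
tcp_pos: [0.5784, 0.1768, 0.0655]
tcp_rot: [-3.141, -0.001, -0.129]
ft_force: [0.0, -0.2, 5.3]
grip_width: 0.155
finger_force: 70.7
time_s: 10.58
tcp_pos: [0.5786, 0.1786, 0.0654]
tcp_rot: [3.142, -0.001, -0.129]
ft_force: [-0.7, -1.9, 4.5]
grip_width: 0.156
finger_force: 70.8
time_s: 10.83
tcp_pos: [0.5788, 0.1796, 0.0655]
tcp_rot: [3.141, -0.001, -0.129]
ft_force: [1.2, -1.6, 4.7]
grip_width: 0.157
finger_force: 70.8
```

```bash
python3 -m crank '[{"fingers":1,"slide":[0,-0.1,0],"turn":[0,0,0]},{"fingers":1,"slide":[0,-0.1,0],"turn":[0,0,0]},{"fingers":1,"slide":[0,-0.1,0],"turn":[0,0,0]}]'
python3 -m crank '[{"fingers":1,"slide":[0,-0.1,0],"turn":[0,0,0]},{"fingers":1,"slide":[0,-0.1,0],"turn":[0,0,0]},{"fingers":1,"slide":[0,-0.1,0],"turn":[0,0,0]}]'
```

```text
time_s: 11.08
tcp_pos: [0.5789, 0.1806, 0.0654]
tcp_rot: [3.141, -0.001, -0.129]
ft_force: [0.1, -0.9, 5.7]
grip_width: 0.154
finger_force: 70.8
time_s: 11.33
tcp_pos: [0.579, 0.181, 0.0654]
tcp_rot: [3.14, -0.001, -0.129]
ft_force: [-1.0, -7.0, 7.1]
grip_width: 0.154
finger_force: 71.0
```

Touching the blue fence, about 6 N. Next, slide along it to the end fence (tool +x).

```bash
python3 -m crank '[{"fingers":1,"slide":[0.2,0,0],"turn":[0,0,0]},{"fingers":1,"slide":[0.4,0,0],"turn":[0,0,0]},{"fingers":1,"slide":[0.6,0,0],"turn":[0,0,0]},{"fingers":1,"slide":[0.7,0,0],"turn":[0,0,0]},{"fingers":1,"slide":[0.7,0,0],"turn":[0,0,0]},{"fingers":1,"slide":[0.7,0,0],"turn":[0,0,0]}]'
python3 -m crank '[{"fingers":1,"slide":[0.1,0,0],"turn":[0,0,0]},{"fingers":1,"slide":[0.1,0,0],"turn":[0,0,0]},{"fingers":1,"slide":[0.1,0,0],"turn":[0,0,0]}]'
python3 -m crank '[{"fingers":1,"slide":[0.1,0,0],"turn":[0,0,0]},{"fingers":1,"slide":[0.1,0,0],"turn":[0,0,0]},{"fingers":1,"slide":[0.1,0,0],"turn":[0,0,0]}]'
```

```text
time_s: 11.83
tcp_pos: [0.5854, 0.1802, 0.0654]
tcp_rot: [3.14, 0.0, -0.129]
ft_force: [-6.7, -7.9, 9.3]
grip_width: 0.152
finger_force: 71.7
time_s: 12.08
tcp_pos: [0.5863, 0.1801, 0.0654]
tcp_rot: [3.14, 0.001, -0.129]
ft_force: [-8.5, -7.0, 10.7]
grip_width: 0.153
finger_force: 71.7
time_s: 12.33
tcp_pos: [0.5873, 0.1799, 0.0654]
tcp_rot: [3.14, 0.001, -0.129]
ft_force: [-8.5, -6.8, 10.0]
grip_width: 0.154
finger_force: 71.7
```

```bash
python3 -m crank '[{"fingers":1,"slide":[0.1,0,0],"turn":[0,0,0]},{"fingers":1,"slide":[0.1,0,0],"turn":[0,0,0]},{"fingers":1,"slide":[0.1,0,0],"turn":[0,0,0]}]'
python3 -m crank '[{"fingers":1,"slide":[0.1,0,0],"turn":[0,0,0]},{"fingers":1,"slide":[0.1,0,0],"turn":[0,0,0]},{"fingers":1,"slide":[0.1,0,0],"turn":[0,0,0]}]'
python3 -m crank '[{"fingers":1,"slide":[0.1,0,0],"turn":[0,0,0]},{"fingers":1,"slide":[0.1,0,0],"turn":[0,0,0]},{"fingers":1,"slide":[0.1,0,0],"turn":[0,0,0]}]'
```

```text
time_s: 12.58
tcp_pos: [0.5883, 0.1798, 0.0654]
tcp_rot: [3.14, 0.001, -0.129]
ft_force: [-10.3, -7.3, 10.4]
grip_width: 0.153
finger_force: 71.7
time_s: 12.83
tcp_pos: [0.5893, 0.1797, 0.0654]
tcp_rot: [3.14, 0.001, -0.129]
ft_force: [-9.3, -6.8, 11.4]
grip_width: 0.152
finger_force: 71.7
time_s: 13.08
tcp_pos: [0.5903, 0.1795, 0.0654]
tcp_rot: [3.14, 0.001, -0.129]
ft_force: [-8.3, -6.8, 10.5]
grip_width: 0.155
finger_force: 71.7
```

```bash
python3 -m crank '[{"fingers":1,"slide":[0.1,0,0],"turn":[0,0,0]},{"fingers":1,"slide":[0.1,0,0],"turn":[0,0,0]},{"fingers":1,"slide":[0.1,0,0],"turn":[0,0,0]}]'
python3 -m crank '[{"fingers":1,"slide":[0.1,0,0],"turn":[0,0,0]},{"fingers":1,"slide":[0.1,0,0],"turn":[0,0,0]},{"fingers":1,"slide":[0.1,0,0],"turn":[0,0,0]}]'
```

```text
time_s: 13.33
tcp_pos: [0.5912, 0.1794, 0.0654]
tcp_rot: [3.14, 0.001, -0.129]
ft_force: [-9.3, -7.9, 9.5]
grip_width: 0.158
finger_force: 71.7
time_s: 13.58
tcp_pos: [0.5916, 0.1794, 0.0655]
tcp_rot: [3.14, 0.002, -0.129]
ft_force: [-15.9, -6.8, 14.2]
grip_width: 0.153
finger_force: 72.1
```

Contact on the end fence. I'll add a little more push on both sides, then check.

```bash
python3 -m crank '[{"fingers":1,"slide":[0.04,-0.04,0],"turn":[0,0,0]},{"fingers":1,"slide":[0.08,-0.08,0],"turn":[0,0,0]},{"fingers":1,"slide":[0.08,-0.08,0],"turn":[0,0,0]},{"fingers":1,"slide":[0.08,-0.08,0],"turn":[0,0,0]},{"fingers":1,"slide":[0.08,-0.08,0],"turn":[0,0,0]},{"fingers":1,"slide":[0.08,-0.08,0],"turn":[0,0,0]}]'
python3 - <<'E'
from cell import arm
import cv2,numpy as np,pickle
fs=[arm.grab_frame(n) for n in("wrist","scene","side")]
print(arm.state()["ft_torque"].round(2),np.degrees(arm.state()["tcp_rot"]).round(2))
w=fs[0]["img"][150:400,200:440];w=cv2.resize(w,None,fx=1.44,fy=1.44,interpolation=2)[:360,:346]
s=cv2.resize(fs[1]["img"][225:325,330:440],None,fx=3.6,fy=3.6,interpolation=2)[:360,90:320];d=cv2.resize(fs[2]["img"][230:350,240:350],None,fx=3,fy=3,interpolation=2)[:360,:224]
o=np.hstack([w,s,d]);cv2.imwrite("pics/d.png",o)
E
```

```text
time_s: 14.08
tcp_pos: [0.5917, 0.1794, 0.0655]
tcp_rot: [3.138, 0.004, -0.129]
ft_force: [-26.6, -13.8, 20.8]
grip_width: 0.154
finger_force: 73.1
[-2.15  3.86  0.02] [179.82   0.24  -7.41]
```

View pics/d.png

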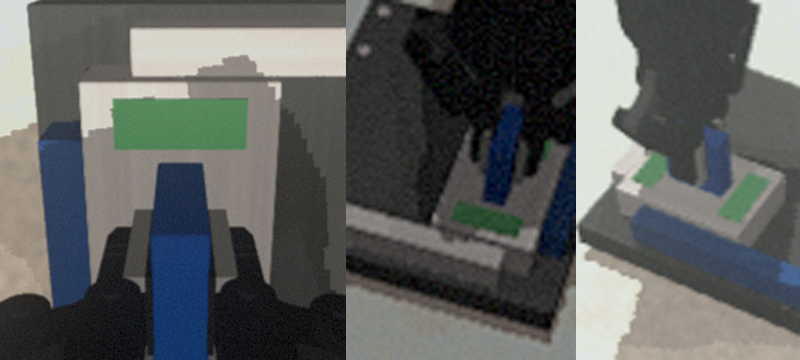

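The picture shows the carrier flush in the corner, with its front edge on the end fence and its left side along the blue fence. The push is on the firm side and tilts the tool by ~0.2°, so I'll ease x back slightly and level it.

```bash
python3 -m crank '[{"fingers":1,"slide":[-0.03,0,0],"turn":[0.1,0.15,0]},{"fingers":1,"slide":[-0.06,0,0],"turn":[0.2,0.25,0]},{"fingers":1,"slide":[-0.06,0,0],"turn":[0.2,0.25,0]},{"fingers":1,"slide":[-0.06,0,0],"turn":[0.2,0.25,0]},{"fingers":1,"slide":[-0.06,0,0],"turn":[0.2,0.25,0]},{"fingers":1,"slide":[-0.06,0,0],"turn":[0.2,0.25,0]}]'
python3 go.py 0.5917 0.1794 0.0655 -7.4
```

```text
time_s: 14.73
tcp_pos: [0.5917, 0.1794, 0.0654]
tcp_rot: [-3.141, -0.002, -0.129]
ft_force: [-19.3, -13.7, 16.6]
grip_width: 0.152
finger_force: 72.5
t 14.7333 tcp [0.5917 0.1794 0.0654] [-1.7997e+02 -1.0000e-01 -7.4200e+00] F [-19.3 -13.7  16.6] w 0.152 ff 72.5
slide cm [ 0.    0.   -0.01] turn [-0.03 -0.1  -0.02]
```

```bash
python3 -m crank '[{"fingers":1,"slide":[0,0,0],"turn":[0,-0.1,0]},{"fingers":1,"slide":[0,0,0],"turn":[0,-0.1,0]},{"fingers":1,"slide":[0,0,0],"turn":[0,-0.1,0]},{"fingers":1,"slide":[0,0,0],"turn":[0,-0.1,0]},{"fingers":1,"slide":[0,0,0],"turn":[0,-0.1,0]},{"fingers":1,"slide":[0,0,0],"turn":[0,-0.1,0]}]'
python3 -c "
from cell import arm
import numpy as np
s=arm.state();print(np.degrees(s['tcp_rot']).round(2),s['ft_force'].round(1))
print(arm.job_done())"
```

```text
time_s: 15.23
tcp_pos: [0.5916, 0.1794, 0.0654]
tcp_rot: [-3.141, 0.0, -0.129]
ft_force: [-19.2, -13.1, 17.2]
grip_width: 0.156
finger_force: 72.5
[-1.7997e+02  1.0000e-02 -7.4100e+00] [-19.2 -13.1  17.2]
the job is handed in; nothing more can be done
None
```

The blue-finned carrier is flat on the stage in the corner, still gripped by the fin and pressed against both fences at roughly 15 N each; I handed the job in at 15.2 s, and no verdict came back.

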